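# Vial home, nested lids on, outer lid held up

### The arm

A 6-joint arm with a two-finger parallel gripper is mounted at the origin on the work surface. World frame = base frame: x ahead of the robot, y to its left, z up, the work surface at z = 0. Lengths are in m, angles in rad, forces in N, time in s.
With the tool pointing down it reaches from about 0.3 to 0.775 m from the base axis. Payload 14.6 kg.
Tool frame: the origin (TCP) lies on the centre line of the jaws, within the pads' length; the fingertips stand 19 mm ahead of it and the grasp point (between the pads) is the TCP; z points along the fingers, x is the direction in which the jaws open and shut, and the axes are right-handed (so a half turn about z gives the same grasp; the last joint's range is limited). The gripper opens to 94 mm and grips with 3 to 60 N. Pads are 16 mm wide; open, the fingers measure 119 mm over their backs; the gripper's body (75 mm by 177 mm) begins 78 mm behind the grasp point.
Start: joints at [-1.195, 0.3, 1.521, -0, 1.321, -0.067], TCP at [0.236, -0.497, 0.224] pointing down, gripper open.
Joint ranges: [-3.03, 3.03], [-0.79, 2.21], [0.23, 2.52], [-1.04, 4.18], [0, 3.07], [-2.55, 2.55]. Speed limits (rad/s): [2.22, 2.22, 2.57, 3.14, 3.14, 3.14].

### API

Orientations are given as [roll, pitch, yaw] about the fixed x, y, z axes, in that order (R = Rz(yaw) Ry(pitch) Rx(roll)).
In Python, from station import ctrl, imaging gives the robot as it stands.
- The arm moves only by the shell command python3 -m handwheel 'ROWS' [OPENING] [FORCE]. ROWS is JSON, a list that holds one entry, the list of rows, each a list of 4 numbers: the shift along the tool's x, y, z in m, then the turn about the tool's z in rad. A call has 1 to 10 rows; each row shifts and turns the pose as measured when the row begins, along the tool's axes as they then stand; what a row does not reach is not made up. A row lasts 1/10 s, in which the tool goes at most 50 mm and 8.59 degrees, less where a joint would pass 70% of its speed; a pose out of reach is approached as far as the arm can. A call is refused whole if a number of a shift passes 0.05 or a number of a turn 0.15, either way. A call with a gripper value outside its range is refused whole. OPENING is the finger opening in m, from 0 to 0.094, set as the call begins (- or left out, the last holds). The fingers move at their own pace and stop on an object; FORCE is the grip in N (left out, the last holds). Time passes only in rows, so rows that do not move let the fingers close. It gives the time, the measured TCP pose, the force and the opening at its end, in the units of the state.
- ctrl.get_obs(): the state, without advancing time (a new reading comes with each control period).
- imaging.camera(name): name is "scene" or "side" or "wrist"; returns the picture (400x640x3 uint8, red, green, blue); there is no depth.
- imaging.camera_model(name): a dict with "camera_matrix" (3x3 intrinsics, pixels), "position" and "attitude" of the camera in the world. Camera axes: x right, y up, looking along -z (the intrinsics and any distortion apply to the point x, -y, -z); pixel columns grow to the right and rows downward; lengths in m; the calibration is good to about 2 mm. The wrist camera is an equidistant fisheye: a pixel r from the principal point sees the ray r / f radians off the axis. A picture is of the moment at which its call begins: read the wrist's pose just before it. camera_model takes no time and is no camera call; for the wrist camera it gives the pose at the moment of the call.
- ctrl.hand_in(): hands the job in, once; it reports no verdict.
The state is a dict: "time_s": time; "qpos": joint angles; "joint_vel": joint speeds; "tau": joint torques, N m; "ee_pos": TCP position; "eef_rot": TCP orientation; "force": force on the tool from outside, world axes, zero at the start; "moment": the same for the moment, N m; "grip_width": finger opening in m.
Only numpy, scipy, OpenCV 4.12 (cv2) and the standard library are available. Lean on these libraries where they do the work, as an engineer would, in place of code of your own. Each camera call takes 0.05 s, during which the arm holds its last target. There are 200 camera calls.

### The job

Take the red-capped vial out of the cork block and seat it fully in the empty hole of the rack inside the blue pot. Carry the nested pair of lids over by the inner lid's red knob, lower it gently onto the pot until the inner lid is fully home in the mouth and let go of the knob, then take the outer lid by its steel collar and lift it off alone, leaving the inner lid seated and undisturbed. Finish while still holding the outer lid level, still and at least 8 cm above the inner lid; drop nothing and leave the cream jar, comb, soap dish, mirror and the two other vials alone.

Things in the scene. Friction and masses are not known exactly. Their poses are not given: they have to be found in the camera images.
- vial_center (a point): centre of the stray vial: amber glass with a red cap, upright cylinder 16 mm in diameter, 50 mm tall (25 mm above and below this point), z up along it, 25 g. At the start it stands in the 20 mm deep hole of the cork block, so 30 mm of it stick out
- vial: the same vial; origin at the centre of its foot, z up along it
- stand: cork drying block, 56 x 56 mm, 28 mm high, fixed; one hole in the middle of its top; origin at the centre of its underside
- pot: round blue ceramic pot, fixed on the sill, outside 112 mm in diameter, 70 mm high, wall 4 mm, open mouth 104 mm wide; origin at the centre of its underside. A white rack fills its inside up to 30 mm above the sill (40 mm below the rim); it has three upright holes. The pot may stand at any yaw
- pot_mouth (a point): centre of the pot's mouth at rim height, 70 mm above the sill; z up
- empty_hole (a point): centre of the mouth (rack top, 30 mm above the sill) of the one empty hole, z up; the hole is 18.5 mm wide with a chamfered edge and 24 mm deep; 20 mm from the pot's axis on the pot's +x side. Fully seated, the vial's centre is 1 mm above this point and its top 14 mm below the rim. Fingers that close square to the line from pot axis to hole have most room
- vial_a: amber vial with black cap, 16 mm x 50 mm, seated in another rack hole (at -20, +21 mm in the pot's x, y); origin at its foot; leave alone
- vial_b: as vial_a, at -20, -21 mm in the pot's x, y; leave alone
- inner_lid: white plastic inner lid, loose, 100 to 170 g, round about z; origin at the centre of the underside of its plug. Plug 100 mm in diameter (chamfered foot) and 6 mm deep, on it a disc 114 mm in diameter and 5 mm thick (6 to 11 mm), in the middle a boss 27 mm in diameter up to 17 mm and a red knob 20 mm in diameter up to 63 mm. At the start it stands on the sill on its plug, with the outer lid resting on its disc, the knob poking through the collar
- inner_base (a point): the inner lid's origin (centre of the plug's underside, z up); home on the pot it lies on the pot's axis 6 mm below the rim
- knob (a point): centre of the bare part of the inner lid's red knob, 52 mm above the inner lid's origin; the knob is 20 mm thick and sticks out 21 mm above the collar (42 to 63 mm). Lifting the inner lid by it carries the outer lid along
- outer_lid: aluminium outer lid, loose, 110 to 185 g, round about z: plate 126 mm in diameter, 5 mm thick, short skirt 4 mm down around the inner disc, and a steel collar (upright tube) in the middle, outside 45 mm in diameter, inside 32 mm; origin at the centre of the plate's underside
- outer_base (a point): the outer lid's origin (centre of the plate's underside, z up); nested it lies 11 mm above inner_base. It rests loosely, with no catch: it lifts straight off
- collar (a point): centre of the outer lid's collar, 18 mm above the outer lid's origin; the collar runs from 5 to 31 mm above that origin, grip it from above across its 45 mm outside; nested, the inner lid's knob stands up 21 mm out of it
- cream_jar: green cream jar, loose, 56 mm in diameter, 47 mm high, bystander; origin under its centre
- comb: orange comb lying flat, loose, 150 mm along its y, 34 mm wide, 5 mm thick, bystander; origin under its spine
- soap_dish: yellow soap dish, fixed, 85 x 115 mm, 34 mm high, with a flip lid, bystander; origin under its centre
- soap_lid (a joint): the soap dish's flip lid, 0 = shut, radians open; leave alone
- mirror: round compact mirror on a brass stand, fixed, 85 mm wide, about 110 mm high, bystander; origin under its foot
Things that resemble listed ones, but are neither listed nor needed, are in the scene too. There is more than one size of the outer_lid; the one meant has the size given above.

How it is judged:
By the outcome, as a careful person would: the job done as asked, in the order asked, and still so for the second after the job is handed in, while the arm keeps its last pose, push and grip.
It also fails if it takes over 58 s, if anything falls off the work surface, if the arm or the gripper's body presses on something with over 40 N, if the wrist force passes 120 N, or if a joint passes its speed limit or range.

## Working session

There is one attempt and no reset: what is moved stays moved. The work goes in short steps, Python scripts to look and compute and a shell command to move; the robot and the scene stay as the last step left them, time stands still between calls to the robot, and variables do not carry over. Pictures are saved under pics/ and viewed, about 8 in all and at most 12, crops included, and the job is handed in when it is done.

```bash
ls; mkdir -p pics; cat > h.py <<'E'
import numpy as np,cv2
from station import ctrl,imaging
from scipy.spatial.transform import Rotation as R
def att(m):
    a=np.array(m['attitude'],float)
    if a.shape==(3,3): return a
    if a.size==4: return R.from_quat(a).as_matrix()
    return R.from_euler('xyz',a).as_matrix()
def ray(m,u,v,fish=False):
    K=np.array(m['camera_matrix']);x=(u-K[0,2])/K[0,0];y=(v-K[1,2])/K[1,1]
    if fish:
        r=np.hypot(x,y);s=np.sin(r)/max(r,1e-9);d=np.array([x*s,-y*s,-np.cos(r)])
    else: d=np.array([x,-y,-1.])
    return att(m)@d
def at_z(m,u,v,z,fish=False):
    d=ray(m,u,v,fish);p=np.array(m['position']);return p+d*(z-p[2])/d[2]
def proj(m,P,fish=False):
    K=np.array(m['camera_matrix']);c=att(m).T@(np.array(P)-np.array(m['position']));x,y,z=c[0],-c[1],-c[2]
    if fish:
        r=np.hypot(x,y);t=np.arctan2(r,z);x,y=x/r*t,y/r*t
    else: x,y=x/z,y/z
    return np.array([K[0,0]*x+K[0,2],K[1,1]*y+K[1,2]])
def snap(name,fn):
    m=imaging.camera_model(name);im=np.array(imaging.camera(name));cv2.imwrite('pics/'+fn,im[:,:,::-1]);return m,im
E
python3 - <<'E'
from h import *
print(ctrl.get_obs())
ims=[]
for n in ['scene','side','wrist']:
    m,im=snap(n,n+'0.png');print(n,m);ims.append(im)
E
python3 -c "
import cv2,numpy as np
a=[cv2.imread(f'pics/{n}0.png') for n in ['scene','side','wrist']]
cv2.imwrite('pics/s0.png',cv2.resize(a[0],(800,500)))
cv2.imwrite('pics/w0.png',cv2.resize(a[2],(800,500)))"
```

```text
pics
{'time_s': 0.0, 'qpos': array([-1.19459868e+00,  3.00485179e-01,  1.52159332e+00,  5.03675262e-06,
        1.32068818e+00, -6.65791598e-02]), 'joint_vel': array([ 0.00042943,  0.00085955,  0.00025327, -0.00108325, -0.00072469,
       -0.00206999]), 'tau': array([-2.04918324e-03, -5.31813920e+01, -3.52737737e+01,  7.07885530e-02,
        2.43569026e-02, -6.42584610e-05]), 'ee_pos': array([ 0.23556691, -0.49673028,  0.22387341]), 'eef_rot': array([-3.14150968e+00,  1.17109848e-03, -1.12802072e+00]), 'force': array([-0.82976308,  0.09149852, -0.42790128]), 'moment': array([ 0.00561182,  0.01781278, -0.0014681 ]), 'grip_width': 0.09399638396489741}
scene {'camera_matrix': array([[383.96353861,   0.        , 322.47160831],
       [  0.        , 383.96353861, 198.00567124],
       [  0.        ,   0.        ,   1.        ]]), 'position': array([ 1.48328024, -0.16345371,  0.9277651 ]), 'attitude': array([ 0.82003217, -0.0114758 ,  1.4080446 ])}
side {'camera_matrix': array([[363.83408594,   0.        , 318.73311654],
       [  0.        , 363.83408594, 199.67018623],
       [  0.        ,   0.        ,   1.        ]]), 'position': array([0.40536352, 0.72656958, 0.59614246]), 'attitude': array([ 0.97830608, -0.01421422, -2.90959362])}
wrist {'camera_matrix': array([[309.70691629,   0.        , 320.29917882],
       [  0.        , 309.70691629, 204.10401194],
       [  0.        ,   0.        ,   1.        ]]), 'position': array([ 0.30117509, -0.46615141,  0.38399945]), 'attitude': array([-2.47698074e-01,  5.03034356e-04, -1.12764604e+00])}
```

View pics/s0.png

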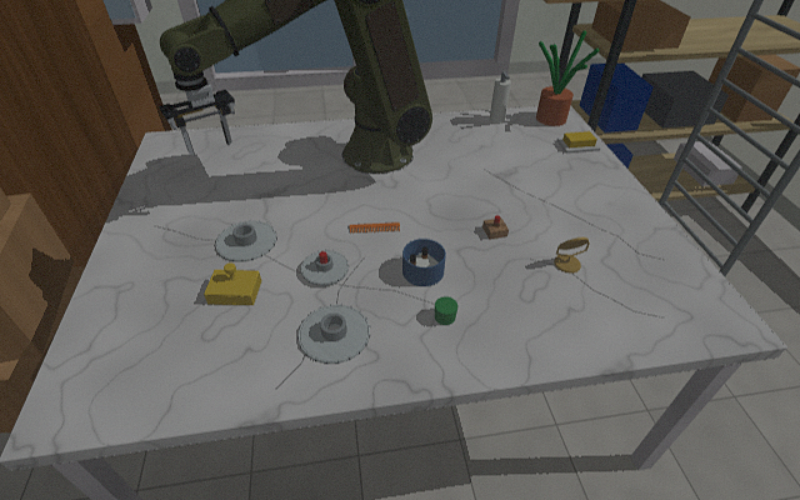

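View pics/side0.png

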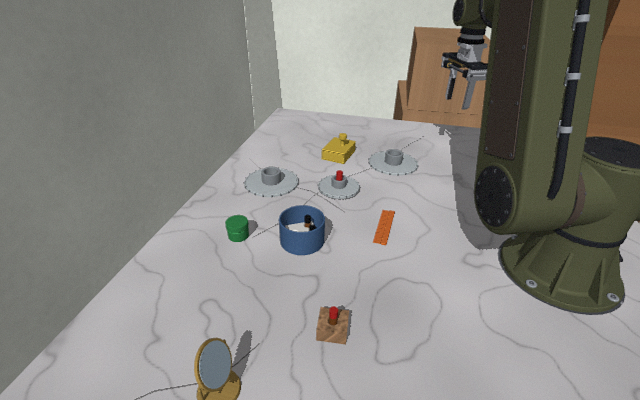

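The scene picture (800 px wide) shows the vial in cork at about (497,224), the pot mouth at (424,252), the nested pair's knob at (324,257), and two larger decoy lids. In the side picture the vial cap is at (333,312), the pot mouth at (302,217) and the knob at (340,174).

```bash
python3 - <<'E'
from h import *
s=imaging.camera_model('scene');d=imaging.camera_model('side')
def tri(n,a,b,z):
    print(n,'scene',at_z(s,a[0]/1.25,a[1]/1.25,z).round(4),'side',at_z(d,*b,z).round(4))
tri('vialtop',(497,218),(333,307),.058)
tri('pot mouth',(424,252),(302,217),.07)
tri('knobtop',(324,253),(340,171),.063)
tri('jar top',(446,303),(237,221),.047)
tri('mirror',(573,245),(214,362),.08)
a=cv2.imread('pics/scene0.png')[185:235,300:420];b=cv2.imread('pics/side0.png')[195:345,265:375]
a=cv2.resize(a,None,fx=6,fy=6,interpolation=cv2.INTER_CUBIC)[:,:720];b=cv2.resize(b,None,fx=2,fy=2,interpolation=cv2.INTER_CUBIC)
c=np.zeros((600,720,3),np.uint8);c[:300]=a;c[300:600,:220]=b
cv2.imwrite('pics/c1.png',c)
E
```

```text
vialtop scene [0.4833 0.2825 0.058 ] side [0.4748 0.2849 0.058 ]
pot mouth scene [0.6026 0.0461 0.07  ] side [0.5997 0.0472 0.07  ]
knobtop scene [ 0.5601 -0.2104  0.063 ] side [ 0.5539 -0.2106  0.063 ]
jar top scene [0.7611 0.0696 0.047 ] side [0.7594 0.0734 0.047 ]
mirror scene [0.6454 0.4351 0.08  ] side [0.6272 0.4489 0.08  ]
```

```bash
python3 -m handwheel '[[[-0.023,-0.044,0,-0.113],[-0.018,-0.046,0,-0.113],[-0.012,-0.048,0,-0.113],[-0.007,-0.049,0,-0.113],[-0.001,-0.049,0,-0.113],[0.004,-0.049,0,-0.113],[0.010,-0.048,0,-0.113],[0.015,-0.047,0,-0.113],[0.020,-0.045,0,-0.113],[0.025,-0.042,0,-0.113]]]'
```

```text
time_s: 1.15
ee_pos: [0.529, -0.0936, 0.2226]
eef_rot: [-3.139, 0.002, 0.036]
force: [0.6, -0.6, -0.3]
grip_width: 0.094
```

```bash
python3 -m handwheel '[[[0.035,-0.036,0,0.036],[0.035,-0.036,0,0],[0,0,0,0],[0,0,0,0]]]'
python3 - <<'E'
from h import *
o=ctrl.get_obs();m,im=snap('wrist','w1.png');print(o['ee_pos'],o['eef_rot'])
for z in(.07,.03):print(proj(m,[.601,.0467,z],True))
cv2.imwrite('pics/w1b.png',cv2.resize(im[:,:,::-1],(800,500),interpolation=cv2.INTER_CUBIC))
E
```

```text
time_s: 1.55
ee_pos: [0.598, -0.0147, 0.2207]
eef_rot: [-3.139, 0.004, 0.01]
force: [0.3, -0.1, 0.8]
grip_width: 0.0941
[ 0.59796992 -0.01470621  0.22073761] [-3.13859767  0.00423301  0.01023422]
[323.08785795 137.54103414]
[322.9155634  136.47166021]
```

View pics/w1b.png

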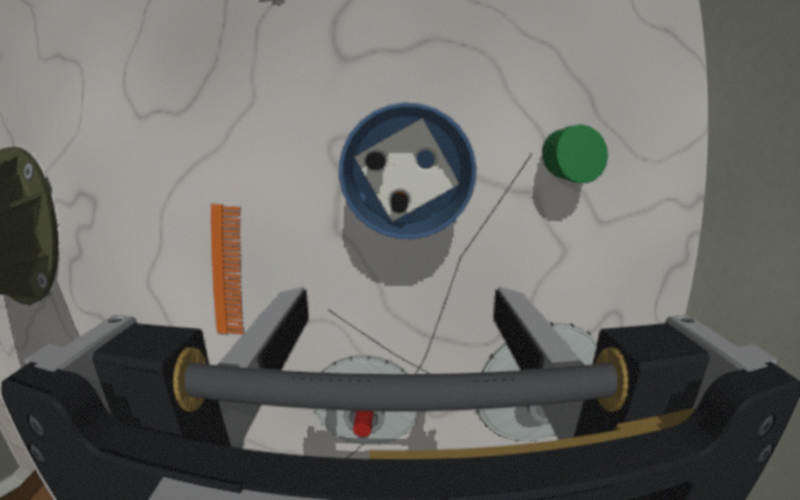

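The pot rim is centred at (407,170) in the 800 px view, with the empty hole at (426,158). The black-capped vials are at (375,160) and (400,202).

```bash
python3 - <<'E'
from h import *
im=cv2.imread('pics/w1.png');m=imaging.camera_model('wrist')  # arm static since
c=im[70:205,260:390];cv2.imwrite('pics/c2.png',cv2.resize(c,None,fx=4.4,fy=4.4,interpolation=cv2.INTER_CUBIC))
# blue rim outline -> ellipse
hsv=cv2.cvtColor(im,cv2.COLOR_BGR2HSV);b=cv2.inRange(hsv,(95,90,30),(125,255,255));b[:60]=0;b[210:]=0;b[:,:250]=0;b[:,:260]=0;b[:,400:]=0
cs,_=cv2.findContours(b,cv2.RETR_EXTERNAL,cv2.CHAIN_APPROX_NONE);k=max(cs,key=cv2.contourArea);e=cv2.fitEllipse(cv2.convexHull(k));print(e)
print('pot',at_z(m,*e[0],.07,True))
pc=at_z(m,*e[0],.07,True)
for n,u,v,z in(('hole',426,158,.03),('va',375,160,.056),('vb',400,202,.056)):
    p=at_z(m,u/1.25,v/1.25,z,True);d=p-pc;print(n,p.round(4),np.hypot(*d[:2]).round(4),np.arctan2(d[1],d[0]))
E
```

```text
((325.5104064941406, 136.3675079345703), (107.3411636352539, 107.69679260253906), 85.5506591796875)
pot [0.60324077 0.04771004 0.07      ]
hole [0.6208 0.0583 0.03  ] 0.0205 0.5408028314750208
va [0.5768 0.056  0.056 ] 0.0277 2.8391989047351287
vb [0.5979 0.0207 0.056 ] 0.0276 -1.7640615184720836
```

View pics/c2.png

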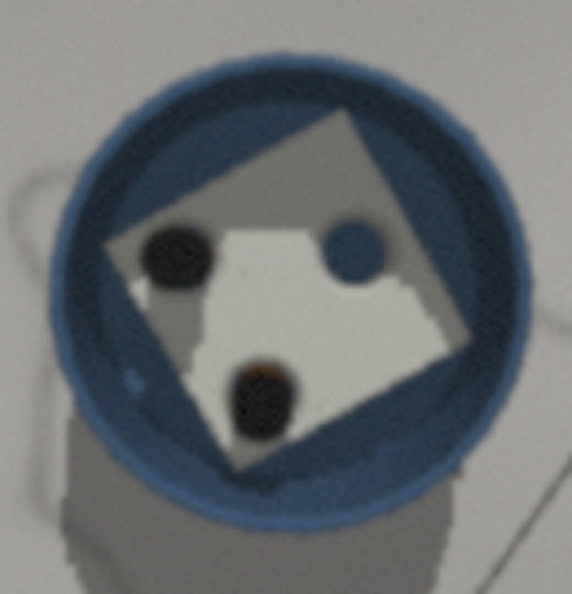

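```bash
python3 -m handwheel '[[[-0.015,-0.028,0,0.104],[-0.018,-0.026,0,0.104],[-0.021,-0.024,0,0.104],[-0.023,-0.022,0,0.104],[-0.025,-0.019,0,0.104],[-0.027,-0.017,0,0.104],[-0.029,-0.014,0,0.104],[-0.03,-0.011,0,0.104],[-0.031,-0.008,0,0.104],[-0.032,-0.004,0,0.104]]]' 0.06
python3 -m handwheel '[[[0,0,0,0],[0,0,0,0]]]'
python3 - <<'E'
from h import *
o=ctrl.get_obs();m,im=snap('wrist','w2.png');print(o['ee_pos'],o['eef_rot'])
np.savez('m2.npz',**m)
for z in(.058,.0):print(proj(m,[.478,.284,z],True))
cv2.imwrite('pics/w2b.png',cv2.resize(im[60:360,160:480,::-1],(640,600),interpolation=cv2.INTER_CUBIC))
E
```

```text
time_s: 2.6
ee_pos: [0.4417, 0.2615, 0.2237]
eef_rot: [3.141, 0.004, -1.092]
force: [0.1, -0.5, 0.4]
grip_width: 0.0603
time_s: 2.8
ee_pos: [0.4402, 0.2618, 0.2242]
eef_rot: [-3.142, 0.004, -1.093]
force: [-0.8, 0.3, -0.1]
grip_width: 0.0596
[0.44019112 0.26182416 0.22422254] [-3.14150984  0.0037604  -1.09329465]
[318.20127504 154.49136338]
[318.66671416 150.41845848]
```

View pics/w2b.png

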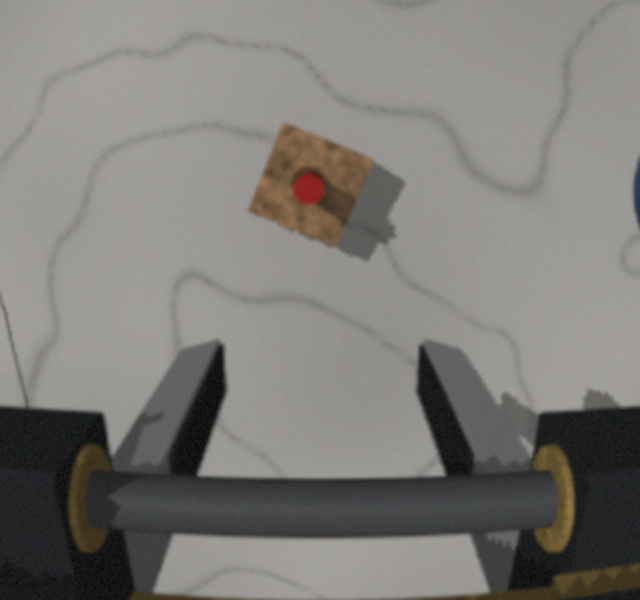

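The red cap top is centred at crop (309,188), which is full-image (314.5,154).

```bash
cat >> h.py <<'E'
def totool(P,o=None):
    o=o or ctrl.get_obs();Rm=R.from_euler('xyz',o['eef_rot']).as_matrix()
    return (Rm.T@(np.array(P)-o['ee_pos'])).round(4)
E
python3 - <<'E'
from h import *
m=imaging.camera_model('wrist');p=at_z(m,314.5,154,.058,True);print(p)
print(totool([p[0],p[1],.053]), 'level',R.from_euler('xyz',ctrl.get_obs()['eef_rot']).as_matrix()[:,2])
E
```

```text
[0.47682178 0.28755305 0.058     ]
[-0.0056 -0.0443  0.1713] level [-0.00165537  0.00352022 -0.99999243]
```

```bash
python3 -m handwheel '[[[-0.003,-0.022,0.02,-0.06],[-0.003,-0.022,0.04,0],[0,0,0.04,0],[0,0,0.02,0],[0,0,0,0]]]'
python3 - <<'E'
from h import *
o=ctrl.get_obs();print(o['ee_pos'],o['eef_rot'],totool([.4768,.2876,.053]))
m,im=snap('wrist','w3.png')
for z in(.058,):print(proj(m,[.4768,.2876,z],True))
hsv=cv2.cvtColor(im,cv2.COLOR_RGB2HSV);r=cv2.inRange(hsv,(0,150,60),(6,255,255))|cv2.inRange(hsv,(172,150,60),(180,255,255))
n,l,st,c=cv2.connectedComponentsWithStats(r)
for i in range(1,n):
    if st[i,4]>60:print(st[i],c[i],at_z(m,*c[i],.058,True))
E
```

```text
time_s: 3.35
ee_pos: [0.4811, 0.283, 0.1022]
eef_rot: [-3.137, 0.003, -1.033]
force: [1.1, -0.2, 0.1]
grip_width: 0.0602
[0.481062   0.28296652 0.10215654] [-3.13665938e+00  2.84379800e-03 -1.03323808e+00] [-0.006   0.0015  0.0492]
[310.86795696 234.82663254]
[299 218  23  28 509] [310.19646365 231.80353635] [0.47849531 0.28913356 0.058     ]
[629 333   9  12  62] [633.01612903 338.53225806] [ 0.56108373 -0.21365843  0.058     ]
```

```bash
python3 -m handwheel '[[[-0.006,0.001,0.01,0],[0,0,0.02,0],[0,0,0.014,0],[0,0,0.005,0],[0,0,0,0]]]'
python3 - <<'E'
from h import *
print(totool([.4768,.2880,.053]))
E
```

```text
time_s: 3.9
ee_pos: [0.4802, 0.2883, 0.0577]
eef_rot: [-3.127, 0.002, -1.034]
force: [-1.1, 0.4, 0.1]
grip_width: 0.0599
[-0.0015  0.0032  0.0046]
```

```bash
python3 -m handwheel '[[[-0.001,0.003,0.004,0],[0,0,0,0]]]'
python3 -m handwheel '[[[0,0,0,0],[0,0,0,0],[0,0,0,0],[0,0,0,0],[0,0,0,0]]]' 0.0 12
python3 - <<'E'
from h import *
o=ctrl.get_obs();print(o['eef_rot'],o['force'],totool([.4768,.2880,.053]))
E
```

```text
time_s: 4.1
ee_pos: [0.4774, 0.2879, 0.0545]
eef_rot: [-3.125, 0.002, -1.034]
force: [-0.4, -0.4, 0.4]
grip_width: 0.0603
time_s: 4.6
ee_pos: [0.478, 0.2883, 0.0559]
eef_rot: [-3.123, 0.002, -1.034]
force: [1.0, -0.4, -0.5]
grip_width: 0.0237
[-3.12276523e+00  1.92181051e-03 -1.03410354e+00] [ 0.96287082 -0.38831248 -0.46251827] [-0.0003  0.0012  0.0029]
```

```bash
python3 -m handwheel '[[[0,0,0.003,0],[0,0,0,0],[0,0,0,0]]]'
python3 - <<'E'
from h import *
o=ctrl.get_obs();print(o['eef_rot'],o['force'],totool([.4768,.2880,.053]))
E
```

```text
time_s: 4.9
ee_pos: [0.4783, 0.2888, 0.0532]
eef_rot: [-3.121, 0.002, -1.034]
force: [-0.9, -0.2, 1.6]
grip_width: 0.0158
[-3.12138108e+00  2.29890001e-03 -1.03405242e+00] [-0.8666981  -0.16657739  1.58529246] [-0.0001  0.0017  0.0001]
```

```bash
python3 -m handwheel '[[[0,0,-0.015,0],[0,0,-0.03,0],[0,0,-0.035,0],[0,0,-0.025,0]]]'
python3 - <<'E'
from h import *
o=ctrl.get_obs();print(o['eef_rot'],o['force'],o['grip_width'],totool([.6204,.058,.14]))
E
```

```text
time_s: 5.3
ee_pos: [0.4749, 0.2864, 0.1604]
eef_rot: [-3.129, 0.002, -1.034]
force: [0.6, -0.8, -0.4]
grip_width: 0.0152
[-3.12877480e+00  2.43441696e-03 -1.03420785e+00] [ 0.56667922 -0.83069309 -0.40476912] 0.015241371687714736 [ 0.2707 -0.008   0.0198]
```

```bash
python3 -m handwheel '[[[0.03,-0.001,0,0],[0.045,-0.001,0,0],[0.045,-0.001,0,0],[0.045,-0.002,0,0],[0.045,-0.002,0,0],[0.035,-0.001,0,0],[0.02,0,0,0],[0,0,0,0],[0,0,0,0]]]'
python3 - <<'E'
from h import *
o=ctrl.get_obs();m,im=snap('wrist','w4.png');print(o['ee_pos'],o['eef_rot'],o['grip_width'],totool([.6204,.058,.14]))
print(proj(m,[.6204,.058,.03],True),proj(m,[.6032,.0477,.07],True))
cv2.imwrite('pics/w4b.png',cv2.resize(im[130:330,180:460,::-1],None,fx=2.8,fy=2.8,interpolation=cv2.INTER_CUBIC))
E
```

```text
time_s: 6.2
ee_pos: [0.6232, 0.0542, 0.1744]
eef_rot: [-3.117, -0.001, -1.032]
force: [-0.5, -0.5, -1.2]
grip_width: 0.0156
[0.62322992 0.05421544 0.17444197] [-3.11652852e+00 -1.27077056e-03 -1.03228540e+00] 0.015566502661111386 [-0.0045  0.0014  0.0345]
[314.87286799 203.56130974] [314.31527991 234.87491304]
```

View pics/w4b.png

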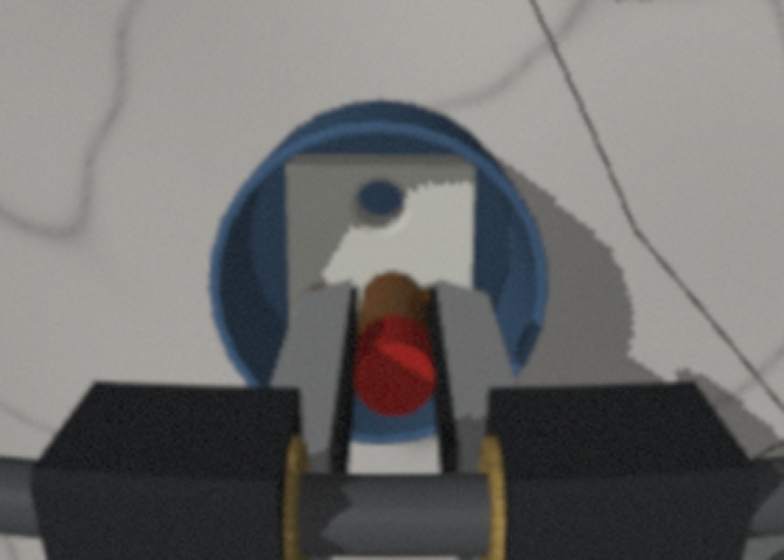

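The hole mouth is at crop (380,200), full-image (315.7,201.4). The held vial's cap top is centred at about crop (395,376).

```bash
python3 - <<'E'
from h import *
o=ctrl.get_obs();m=imaging.camera_model('wrist');Rm=R.from_euler('xyz',o['eef_rot']).as_matrix()
u=np.array([180+395/2.8,130+376/2.8]);print(u)
for y in(-.003,0,.003):print(y,proj(m,o['ee_pos']+Rm@[0,y,-.005],True))
h=at_z(m,180+380/2.8,130+200/2.8,.03,True);print(h,totool([*h[:2],.13]))
pz=at_z(m,180+379/2.8,130+272/2.8,.07,True);print('pot?',pz)
E
```

```text
[321.07142857 264.28571429]
-0.003 [319.30377826 257.65076788]
0 [319.30855384 262.60903634]
0.003 [319.31343465 267.49429761]
[0.62271138 0.05861879 0.03      ] [-0.0039 -0.0006  0.0445]
pot? [0.60995171 0.05083949 0.07      ]
```

```bash
python3 -m handwheel '[[[-0.005,0,0.015,0],[0,0,0.03,0],[0,0,0.025,0],[0,0,0.01,0],[0,0,0,0]]]'
python3 - <<'E'
from h import *
o=ctrl.get_obs();m,im=snap('wrist','w5.png');print(o['ee_pos'],o['eef_rot'],o['force'],totool([.6206,.0585,.08]))
cv2.imwrite('pics/w5b.png',cv2.resize(im[150:320,200:440,::-1],None,fx=3.2,fy=3.2,interpolation=cv2.INTER_CUBIC))
Rm=R.from_euler('xyz',o['eef_rot']).as_matrix()
print('hole',proj(m,[.6206,.0585,.03],True),'foot',proj(m,o['ee_pos']+Rm@[0,.001,.045],True))
E
```

```text
time_s: 6.75
ee_pos: [0.621, 0.0653, 0.0956]
eef_rot: [-3.113, -0.003, -1.026]
force: [-0.1, -0.3, -0.2]
grip_width: 0.0158
[0.6210273  0.0652545  0.09558003] [-3.11334885e+00 -2.79068334e-03 -1.02594523e+00] [-0.13615516 -0.34658757 -0.23785098] [0.0053 0.0046 0.0163]
hole [326.53295806 230.6005829 ] foot [319.49859605 233.78520232]
```

View pics/w5b.png

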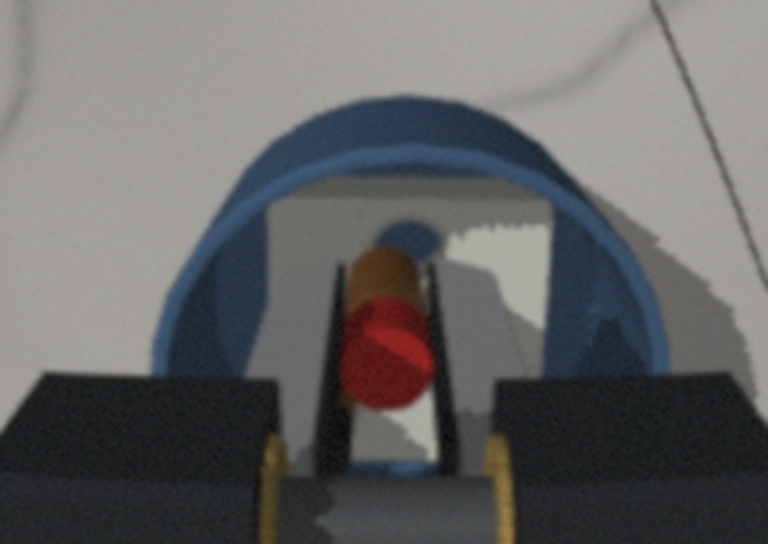

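Here the hole's upper arc is centred at about crop (409,246), and the vial's foot is at about crop (384,277). The vial is still short of the hole and to its left.

```bash
python3 - <<'E'
from h import *
o=ctrl.get_obs();m=imaging.camera_model('wrist')
fz=o['ee_pos'][2]-.045
f=at_z(m,320,236.6,fz,True);h=at_z(m,327.8,226.9,.03,True);d=h-f
Rm=R.from_euler('xyz',o['eef_rot']).as_matrix()
print(f,h,d,Rm.T@[d[0],d[1],0], 'foot in tool',totool(f), 'down in tool',Rm.T@[0,0,-1])
E
```

```text
[0.62011627 0.06390297 0.05145542] [0.62384058 0.0590656  0.03      ] [ 0.00372432 -0.00483737 -0.02145542] [ 6.06720310e-03 -6.76872590e-04  3.99508377e-05] foot in tool [0.0003 0.0031 0.0449] down in tool [-0.00332056  0.029233    0.99956711]
```

```bash
python3 -m handwheel '[[[0.0055,0,0.005,0],[0,0.0004,0.009,0],[0,0,0,0]]]'
python3 - <<'E'
from h import *
o=ctrl.get_obs();m,im=snap('wrist','w6.png');print(o['ee_pos'],o['eef_rot'],o['force'],totool([.6206,.0585,.08]))
cv2.imwrite('pics/w6b.png',cv2.resize(im[180:290,250:390,::-1],None,fx=5,fy=5,interpolation=cv2.INTER_CUBIC))
E
```

```text
time_s: 7.1
ee_pos: [0.6256, 0.0606, 0.0846]
eef_rot: [-3.109, -0.005, -1.025]
force: [-0.0, -0.5, -0.3]
grip_width: 0.0156
[0.6255952  0.06057909 0.08458941] [-3.10872532 -0.00535635 -1.02540745] [-0.00936365 -0.47610995 -0.31307367] [-0.0011  0.0058  0.0051]
```

View pics/w6b.png

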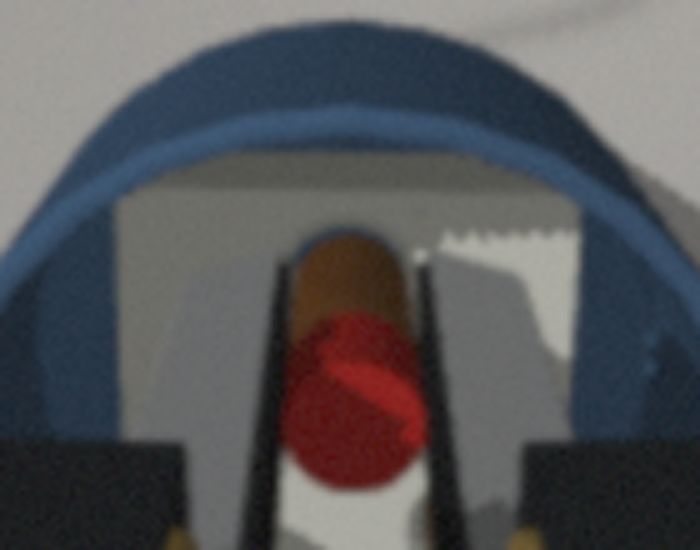

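Vial foot and hole rim nearly coincide in the image (foot top edge at crop (350,236), hole edge at (347,228)). The foot is 9.5 mm above the hole and the view is slanted, so it still needs about +3 mm in tool y.

```bash
python3 -m handwheel '[[[-0.0005,0.0033,0.001,0],[0,0,0.004,0],[0,0,0.005,0],[0,0,0,0]]]'
python3 - <<'E'
from h import *
o=ctrl.get_obs();print(o['ee_pos'],o['eef_rot'],o['force'],o['moment'],totool([.6206,.0585,.08]))
E
```

```text
time_s: 7.55
ee_pos: [0.6232, 0.0591, 0.0753]
eef_rot: [-3.107, -0.006, -1.026]
force: [0.6, -0.1, -0.4]
grip_width: 0.0157
[0.6232147  0.05914094 0.07525284] [-3.10680168 -0.00645577 -1.02576454] [ 0.61217331 -0.06030184 -0.44284703] [-0.01864609 -0.04193663 -0.01541948] [-0.0008  0.0024 -0.0048]
```

```bash
python3 -m handwheel '[[[0,0.0003,0.004,0],[0,0.0002,0.003,0]]]'
python3 - <<'E'
from h import *
o=ctrl.get_obs();print(o['ee_pos'],o['eef_rot'],o['force'],o['moment'])
E
```

```text
time_s: 7.75
ee_pos: [0.6231, 0.059, 0.0681]
eef_rot: [-3.107, -0.007, -1.026]
force: [0.2, -0.5, 0.9]
grip_width: 0.0155
[0.62311583 0.05898658 0.06806748] [-3.10650893 -0.00659379 -1.02579364] [ 0.21725283 -0.49315826  0.9030525 ] [-0.00115063  0.12655547  0.03753713]
```

```bash
python3 -m handwheel '[[[0,0.0003,0.006,0],[0,0.0002,0.005,0]]]'
python3 -m handwheel '[[[0,0.0001,0.003,0],[0,0,0,0]]]'
python3 - <<'E'
from h import *
o=ctrl.get_obs();print(o['ee_pos'],o['eef_rot'],o['force'],o['moment'])
E
```

```text
time_s: 7.95
ee_pos: [0.623, 0.0589, 0.0563]
eef_rot: [-3.107, -0.007, -1.026]
force: [0.1, -0.5, 0.9]
grip_width: 0.0156
time_s: 8.15
ee_pos: [0.6227, 0.0589, 0.0518]
eef_rot: [-3.108, -0.006, -1.026]
force: [-0.3, -0.4, -0.5]
grip_width: 0.0155
[0.62269563 0.05887292 0.05184457] [-3.10761501 -0.005959   -1.02572162] [-0.26644866 -0.40417152 -0.51342377] [-0.0071798   0.04016216 -0.03166038]
```

```bash
python3 -m handwheel '[[[0,0,0.001,0],[0,0,0,0]]]'
python3 -m handwheel '[[[0,0,0,0],[0,0,0,0],[0,0,0,0]]]' 0.034
python3 - <<'E'
from h import *
o=ctrl.get_obs();print(o['ee_pos'],o['eef_rot'],o['force'],o['moment'])
E
```

```text
time_s: 8.35
ee_pos: [0.6231, 0.059, 0.0513]
eef_rot: [-3.107, -0.006, -1.026]
force: [-0.7, -0.5, -1.3]
grip_width: 0.0156
time_s: 8.65
ee_pos: [0.6233, 0.059, 0.0516]
eef_rot: [-3.106, -0.007, -1.026]
force: [0.4, -0.5, 0.2]
grip_width: 0.0334
[0.62332168 0.05898183 0.05160136] [-3.10612901 -0.00674491 -1.02562605] [ 0.36028029 -0.49878927  0.23079642] [0.00767205 0.01874939 0.07531104]
```

```bash
python3 -m handwheel '[[[0,-0.0003,-0.01,0],[0,-0.001,-0.03,0],[0,-0.001,-0.045,0],[0.01,0.01,-0.04,0],[0.03,0.035,0,0],[0.033,0.038,0,0],[0.033,0.038,0,0],[0.033,0.038,0,0],[0.033,0.038,0,0],[0.02,0.03,0,0]]]' 0.06
python3 -m handwheel '[[[0.005,0.009,0,0],[0,0,0,0],[0,0,0,0]]]'
python3 - <<'E'
from h import *
o=ctrl.get_obs();m,im=snap('wrist','w7.png');print(o['ee_pos'],o['eef_rot'],totool([.557,-.2105,.064]))
s,sim=snap('scene','s7.png')
a=cv2.resize(im[40:340,140:500,::-1],None,fx=1.5,fy=1.5,interpolation=cv2.INTER_CUBIC)
u,v=proj(s,[.6032,.0477,.07]).astype(int)
b=cv2.resize(sim[v-28:v+28,u-28:u+28,::-1],(250,250),interpolation=cv2.INTER_CUBIC)
c=np.zeros((450,790,3),np.uint8);c[:450,:540]=a;c[:250,540:]=b;cv2.imwrite('pics/w7b.png',c);print(u,v)
print('knob pred',proj(m,[.557,-.2105,.063],True))
E
```

```text
time_s: 9.65
ee_pos: [0.5264, -0.2248, 0.1832]
eef_rot: [-3.101, -0.013, -1.018]
force: [1.1, -0.0, -0.8]
grip_width: 0.0599
time_s: 9.95
ee_pos: [0.52, -0.2371, 0.1847]
eef_rot: [-3.1, -0.015, -1.023]
force: [-0.3, -0.7, -0.3]
grip_width: 0.0599
[ 0.51995022 -0.23705131  0.18474333] [-3.1003053  -0.0150544  -1.02301207] [-0.0051 -0.0402  0.1225]
339 201
knob pred [313.97639311 162.10465077]
```

View pics/w7b.png

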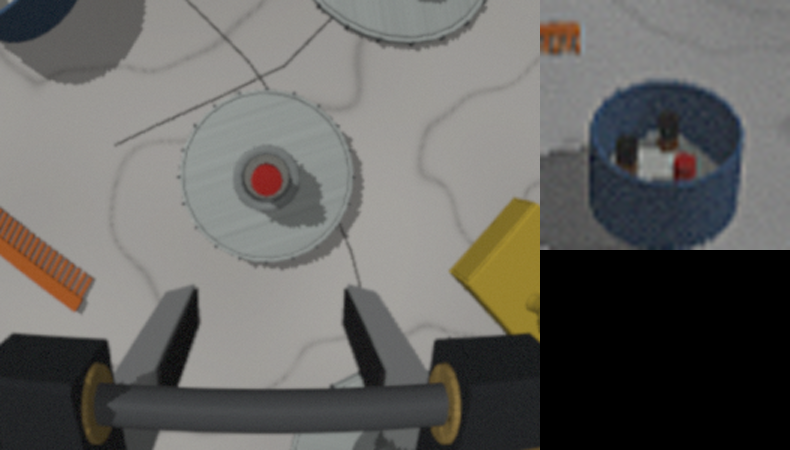

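The knob top is at crop (267,181), which is full-image (318,160.7). The inset scene view shows the red cap down at the level of the black caps, so the vial is seated.

```bash
python3 - <<'E'
from h import *
o=ctrl.get_obs();m=imaging.camera_model('wrist')
Rm=R.from_euler('xyz',o['eef_rot']).as_matrix();print('down in tool',Rm.T@[0,0,-1],'tool z',Rm[:,2])
for u in(318,316.3):
    p=at_z(m,u,160.7,.063,True);print(p,totool([*p[:2],.064]))
E
```

```text
down in tool [-0.01503945  0.04117738  0.99903866] tool z [ 0.04297115  0.0086742  -0.99903866]
[ 0.56024202 -0.21240937  0.063     ] [-0.0015 -0.0417  0.1224]
[ 0.55943033 -0.21107771  0.063     ] [-0.0031 -0.0417  0.1224]
```

```bash
python3 -m handwheel '[[[-0.001,-0.015,0.02,0],[-0.001,-0.02,0.03,0],[0,-0.005,0.03,0],[0,0,0.008,0]]]' 0.05
python3 - <<'E'
from h import *
o=ctrl.get_obs();m,im=snap('wrist','w8.png');print(o['ee_pos'],o['eef_rot'],totool([.559,-.2115,.064]))
hsv=cv2.cvtColor(im,cv2.COLOR_RGB2HSV);r=cv2.inRange(hsv,(0,150,60),(6,255,255))|cv2.inRange(hsv,(172,150,60),(180,255,255))
n,l,st,c=cv2.connectedComponentsWithStats(r)
for i in range(1,n):
    if st[i,4]>60:
        x,y,w,h,_=st[i];print(st[i],c[i],'top disc',at_z(m,x+w/2,y+h-w/2,.063,True))
print(proj(m,[.559,-.2115,.063],True))
E
```

```text
time_s: 10.45
ee_pos: [0.5613, -0.2079, 0.0982]
eef_rot: [-3.098, -0.019, -1.016]
force: [-0.3, -0.6, -0.2]
grip_width: 0.0498
[ 0.5613316  -0.20787329  0.09815615] [-3.09765374 -0.01886509 -1.01588195] [0.0011 0.0052 0.0342]
[ 83   1  23  21 303] [93.00330033 10.80528053] top disc [0.62241265 0.0415116  0.063     ]
[309 216  29  41 888] [322.26013514 236.55743243] top disc [ 0.56127675 -0.21187256  0.063     ]
[321.24830318 244.94363849]
```

```bash
python3 -m handwheel '[[[0.001,0.003,0.012,0],[0,0.0005,0.014,0],[0,0.001,0.008,0]]]'
python3 - <<'E'
from h import *
o=ctrl.get_obs();print(o['ee_pos'],o['eef_rot'],o['force'],totool([.559,-.2115,.064]))
E
```

```text
time_s: 10.8
ee_pos: [0.5607, -0.2114, 0.0655]
eef_rot: [-3.095, -0.023, -1.015]
force: [-0.4, -0.3, -1.3]
grip_width: 0.0498
[ 0.56072012 -0.21135866  0.06553535] [-3.09500856 -0.02285916 -1.01491436] [-0.43353547 -0.34724316 -1.26584987] [-0.0008  0.0016  0.0014]
```

```bash
python3 -m handwheel '[[[-0.0005,0.0012,0.0012,0],[0,0,0.0003,0],[0,0,0.0003,0],[0,0,0.0003,0],[0,0,0.0003,0],[0,0,0.0003,0]]]' 0.0 40
python3 - <<'E'
from h import *
o=ctrl.get_obs();print(o['ee_pos'],o['eef_rot'],o['force'],o['moment'],totool([.559,-.2115,.064]))
E
```

```text
time_s: 11.4
ee_pos: [0.5593, -0.2124, 0.0636]
eef_rot: [-3.094, -0.023, -1.016]
force: [-0.8, 1.1, 1.9]
grip_width: 0.019
[ 0.55930892 -0.21235786  0.0635961 ] [-3.09445083 -0.02349504 -1.01620144] [-0.77266648  1.05956754  1.87823772] [0.22637975 0.40428128 0.0914092 ] [-0.0009 -0.0002 -0.0004]
```

```bash
python3 -m handwheel '[[[0,0,-0.005,0],[0.0003,-0.0005,-0.012,0],[0.0005,-0.001,-0.02,0],[0.0007,-0.0014,-0.03,0],[0.0007,-0.0014,-0.03,0],[0.0004,-0.0008,-0.015,0]]]'
python3 - <<'E'
from h import *
o=ctrl.get_obs();print(o['ee_pos'],o['eef_rot'],o['force'],o['moment'],o['grip_width'])
for P in([.6032,.0477,.175],[.602,.0467,.175]):print(totool(P))
Rm=R.from_euler('xyz',o['eef_rot']).as_matrix();print(Rm.T@[0,0,-1])
E
```

```text
time_s: 12.0
ee_pos: [0.5579, -0.2119, 0.1805]
eef_rot: [-3.097, -0.02, -1.016]
force: [-1.0, -0.3, -2.5]
grip_width: 0.0193
[ 0.55794853 -0.2119328   0.18054481] [-3.09701339 -0.02018055 -1.01606964] [-0.97439668 -0.33137513 -2.49514644] [-0.01787018 -0.00357837  0.00865986] 0.019325651230267155
[-0.1969 -0.175   0.0094]
[-0.1967 -0.1734  0.0093]
[-0.02017918  0.04455543  0.99880309]
```

```bash
python3 -m handwheel '[[[-0.012,-0.010,0,0],[-0.025,-0.022,0.001,0],[-0.032,-0.029,0.001,0],[-0.032,-0.029,0.001,0],[-0.032,-0.029,0.001,0],[-0.030,-0.026,0.001,0],[-0.020,-0.018,0,0],[-0.010,-0.009,0,0]]]'
python3 - <<'E'
from h import *
o=ctrl.get_obs();m,im=snap('wrist','w9.png');s,sim=snap('scene','s9.png');d,dim=snap('side','d9.png');print(o['ee_pos'],o['eef_rot'],o['grip_width'])
print(totool([.6035,.0475,.15]))
hsv=cv2.cvtColor(im,cv2.COLOR_RGB2HSV);r=cv2.inRange(hsv,(0,150,60),(6,255,255))|cv2.inRange(hsv,(172,150,60),(180,255,255))
n,l,st,c=cv2.connectedComponentsWithStats(r);Rm=R.from_euler('xyz',o['eef_rot']).as_matrix()
for i in range(1,n):
    if st[i,4]>60: print(st[i],c[i])
for y in(-.003,0,.003):print(y,proj(m,o['ee_pos']+Rm@[0,y,.0006],True))
a=cv2.resize(im[130:400,180:460,::-1],(420,405));u,v=proj(s,[.603,.0477,.1]).astype(int);u2,v2=proj(d,[.603,.0477,.1]).astype(int);print(u,v,u2,v2)
c=np.zeros((600,790,3),np.uint8);c[:405,:420]=a
c[:300,425:785]=cv2.resize(sim[v-50:v+50,u-60:u+60,::-1],(360,300),interpolation=cv2.INTER_CUBIC)
c[300:600,425:785]=cv2.resize(dim[v2-50:v2+50,u2-60:u2+60,::-1],(360,300),interpolation=cv2.INTER_CUBIC);cv2.imwrite('pics/w9b.png',c)
E
```

```text
time_s: 12.8
ee_pos: [0.6019, 0.0566, 0.18]
eef_rot: [-3.097, -0.022, -1.019]
force: [-0.3, -0.7, -2.7]
grip_width: 0.0191
[0.6019241  0.05663269 0.17995751] [-3.09673227 -0.02166795 -1.01857485] 0.019086327919851567
[0.0057 0.0035 0.0301]
[ 304  224   34   47 1265] [320.15494071 247.86324111]
-0.003 [319.31623322 253.61038997]
0 [319.31992292 258.45337151]
0.003 [319.32372478 263.22907165]
340 194 300 206
```

View pics/w9b.png

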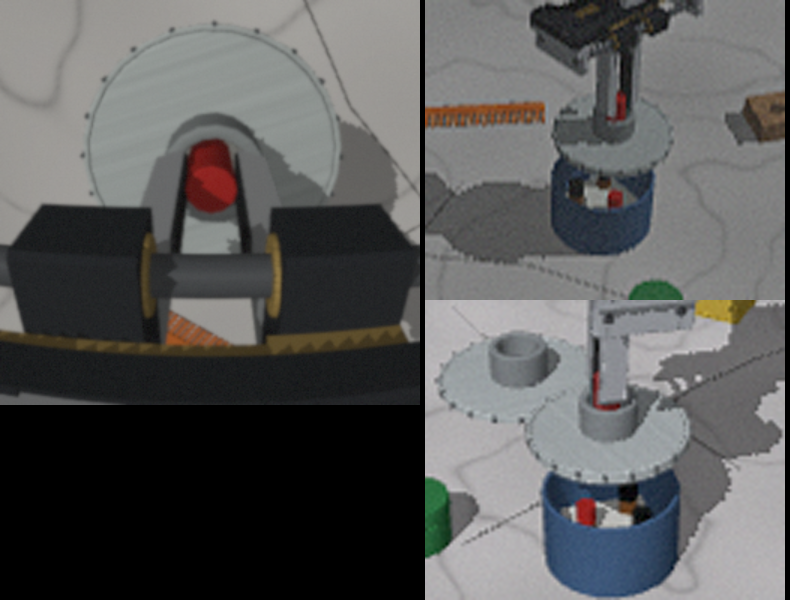

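```bash
python3 -m handwheel '[[[0.006,0.003,0,0],[0.0025,0.001,0.005,0],[-0.0003,0.0007,0.012,0],[-0.0002,0.0007,0.012,0],[-0.0002,0.0004,0.008,0]]]'
python3 - <<'E'
from h import *
o=ctrl.get_obs();print(o['ee_pos'],o['eef_rot'],o['force'],o['moment'])
d=np.array([.6031,.0473])-o['ee_pos'][:2];Rm=R.from_euler('xyz',o['eef_rot']).as_matrix();print(Rm.T@[*d,0])
E
```

```text
time_s: 13.45
ee_pos: [0.6028, 0.039, 0.1404]
eef_rot: [-3.097, -0.023, -1.025]
force: [0.5, 0.4, -2.7]
grip_width: 0.0191
[0.60282943 0.03902113 0.14037277] [-3.09669186 -0.02292186 -1.02523841] [ 0.53384162  0.36259687 -2.67467466] [-0.04801981  0.04097717  0.03695442]
[-6.93487035e-03 -4.52973507e-03  4.43770884e-05]
```

```bash
python3 -m handwheel '[[[-0.005,-0.003,0,0],[-0.002,-0.0015,0,0],[0,0,0,0]]]'
python3 - <<'E'
from h import *
o=ctrl.get_obs();print(o['ee_pos'],o['eef_rot'],o['force'],o['moment'])
d=np.array([.6031,.0473])-o['ee_pos'][:2];Rm=R.from_euler('xyz',o['eef_rot']).as_matrix();print(Rm.T@[*d,0])
E
```

```text
time_s: 13.75
ee_pos: [0.6024, 0.0479, 0.1383]
eef_rot: [-3.099, -0.021, -1.026]
force: [0.0, 0.1, -2.0]
grip_width: 0.0192
[0.60236044 0.04791936 0.13829258] [-3.09936089 -0.02131144 -1.02552103] [ 0.0485292   0.07645163 -1.98646216] [-0.00801491 -0.06359805 -0.03172142]
[ 9.12910703e-04 -3.09976917e-04  3.25744151e-05]
```

```bash
python3 -m handwheel '[[[0.0006,-0.0002,0.003,0],[0,0.0001,0.002,0],[0,0,0,0]]]'
python3 - <<'E'
from h import *
o=ctrl.get_obs();print(o['ee_pos'],o['eef_rot'],o['force'],o['moment'])
E
```

```text
time_s: 14.05
ee_pos: [0.6034, 0.0479, 0.1338]
eef_rot: [-3.098, -0.022, -1.025]
force: [-0.7, -0.1, -3.3]
grip_width: 0.019
[0.60344629 0.04789373 0.1337741 ] [-3.09797722 -0.02207841 -1.02482431] [-0.74864049 -0.05530484 -3.26623277] [ 0.00474635  0.005839   -0.04390623]
```

Base is at about 70.2 mm (rim height). Next I lower slowly and watch the force.

```bash
python3 -m handwheel '[[[0,0.0001,0.002,0],[0,0,0,0]]]'
python3 -m handwheel '[[[0,0.0001,0.002,0],[0,0,0,0]]]'
python3 - <<'E'
from h import *
o=ctrl.get_obs();print(o['ee_pos'],o['eef_rot'],o['force'],o['moment'])
E
```

```text
time_s: 14.25
ee_pos: [0.6035, 0.0478, 0.1318]
eef_rot: [-3.098, -0.022, -1.025]
force: [0.1, -1.0, -2.6]
grip_width: 0.019
time_s: 14.45
ee_pos: [0.6035, 0.0477, 0.1297]
eef_rot: [-3.098, -0.022, -1.025]
force: [-0.5, 1.7, -3.8]
grip_width: 0.0192
[0.60349507 0.04771969 0.12971829] [-3.09769567 -0.02211752 -1.02502026] [-0.48507809  1.66097571 -3.80243497] [0.17450022 0.17934622 0.02022667]
```

```bash
python3 -m handwheel '[[[0,0.0001,0.0015,0],[0,0,0,0]]]'
python3 -m handwheel '[[[0,0,0.001,0],[0,0,0,0]]]'
python3 - <<'E'
from h import *
o=ctrl.get_obs();print(o['ee_pos'],o['eef_rot'],o['force'],o['moment'])
E
```

```text
time_s: 14.65
ee_pos: [0.6034, 0.0478, 0.1281]
eef_rot: [-3.098, -0.022, -1.025]
force: [-0.3, 1.1, -2.8]
grip_width: 0.0188
time_s: 14.85
ee_pos: [0.6035, 0.0477, 0.1277]
eef_rot: [-3.098, -0.022, -1.025]
force: [-0.9, 0.9, -2.1]
grip_width: 0.0193
[0.60350656 0.04769241 0.12765647] [-3.09754762 -0.02212656 -1.02499239] [-0.85221964  0.88841135 -2.07565705] [0.28781671 0.2508828  0.04170351]
```

```bash
python3 -m handwheel '[[[0,0,0.001,0],[0,0,0,0]]]'
python3 -m handwheel '[[[0,0,0.001,0],[0,0,0,0]]]'
python3 - <<'E'
from h import *
o=ctrl.get_obs();print(o['ee_pos'],o['eef_rot'],o['force'],o['moment'])
E
```

```text
time_s: 15.05
ee_pos: [0.6035, 0.0477, 0.1277]
eef_rot: [-3.097, -0.022, -1.025]
force: [0.1, 1.1, -3.1]
grip_width: 0.019
time_s: 15.25
ee_pos: [0.6035, 0.0477, 0.1277]
eef_rot: [-3.097, -0.022, -1.025]
force: [-2.7, 1.0, -2.3]
grip_width: 0.019
[0.60353181 0.04770994 0.12765072] [-3.09695007 -0.02242572 -1.02502078] [-2.70390056  1.04095056 -2.30311687] [0.2655151  0.4175826  0.01960523]
```

```bash
python3 -m handwheel '[[[0,0,0.003,0]]]'
python3 -m handwheel '[[[0,0,0,0],[0,0,0,0],[0,0,-0.001,0],[0,0,0,0]]]' 0.04
python3 - <<'E'
from h import *
o=ctrl.get_obs();print(o['ee_pos'],o['eef_rot'],o['force'],o['moment'])
E
```

```text
time_s: 15.35
ee_pos: [0.6038, 0.0477, 0.1273]
eef_rot: [-3.096, -0.023, -1.025]
force: [-29.2, -1.4, 50.9]
grip_width: 0.019
time_s: 15.75
ee_pos: [0.6048, 0.0476, 0.1293]
eef_rot: [-3.093, -0.025, -1.025]
force: [0.2, 0.2, -0.2]
grip_width: 0.0397
[0.60476056 0.04762785 0.12929494] [-3.09317387 -0.02503514 -1.02497258] [ 0.24832417  0.18485057 -0.21691375] [-0.03110941  0.04586784  0.01436321]
```

```bash
python3 -m handwheel '[[[0.0003,-0.0005,-0.01,0],[0.0007,-0.0015,-0.03,0],[0,0.015,-0.02,0],[0,0.015,0,0],[0,0,0,0]]]' 0.075
python3 - <<'E'
from h import *
o=ctrl.get_obs();m,im=snap('wrist','w10.png');s,sim=snap('scene','s10.png');d,dim=snap('side','d10.png');print(o['ee_pos'],o['eef_rot'],o['grip_width'],totool([.6036,.0475,.102]))
hsv=cv2.cvtColor(im,cv2.COLOR_RGB2HSV);r=cv2.inRange(hsv,(0,150,60),(6,255,255))|cv2.inRange(hsv,(172,150,60),(180,255,255))
n,l,st,c=cv2.connectedComponentsWithStats(r)
for i in range(1,n):
    if st[i,4]>60: print(st[i],c[i])
print('knob top',proj(m,[.6036,.0475,.127],True))
a=cv2.resize(im[60:330,180:460,::-1],(420,405));u,v=proj(s,[.603,.0477,.08]).astype(int);u2,v2=proj(d,[.603,.0477,.08]).astype(int);print(u,v,u2,v2)
c=np.zeros((600,790,3),np.uint8);c[:405,:420]=a
c[:300,425:785]=cv2.resize(sim[v-50:v+50,u-60:u+60,::-1],(360,300),interpolation=cv2.INTER_CUBIC)
c[300:600,425:785]=cv2.resize(dim[v2-50:v2+50,u2-60:u2+60,::-1],(360,300),interpolation=cv2.INTER_CUBIC);cv2.imwrite('pics/w10b.png',c)
E
```

```text
time_s: 16.25
ee_pos: [0.5777, 0.0316, 0.1916]
eef_rot: [-3.093, -0.025, -1.025]
force: [0.1, 0.9, -0.5]
grip_width: 0.074
[0.57771057 0.03161495 0.19163397] [-3.09346616 -0.02523933 -1.02466903] 0.074026068977759 [-0.0022 -0.0249  0.09  ]
[306 171  25  29 564] [317.54964539 185.38652482]
knob top [317.19801053 188.37926725]
339 199 300 213
```

View pics/w10b.png

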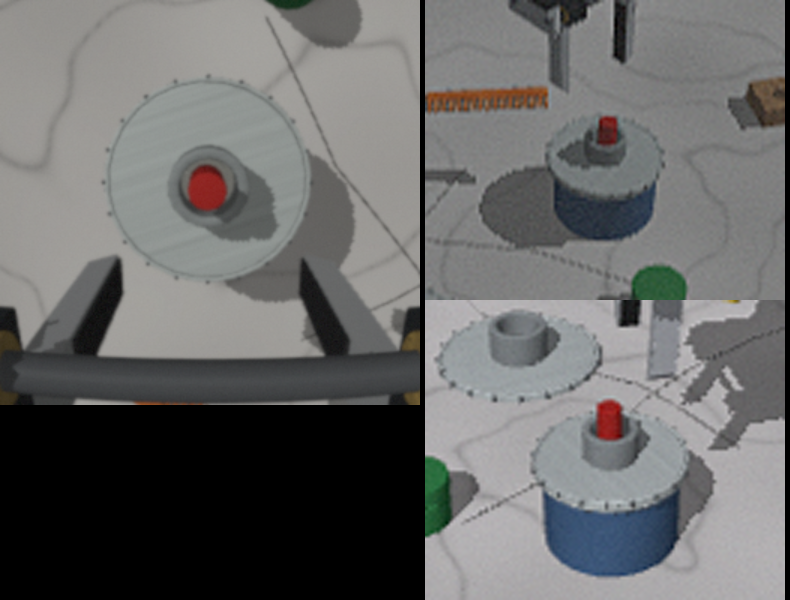

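The view shows the lid pair sitting level on the pot, knob and collar concentric at crop (208,185), with nothing else disturbed. I'll turn the tool so its slight tilt lies along the jaws' plane, then go onto the collar.

```bash
python3 -m handwheel '[[[0,0,0,0.12],[0,0,0,0.12],[0,0,0,0.12],[0,0,0,0.12],[0,0,0,0]]]'
python3 - <<'E'
from h import *
o=ctrl.get_obs();print(o['ee_pos'],o['eef_rot'],totool([.6036,.0475,.15]))
Rm=R.from_euler('xyz',o['eef_rot']).as_matrix();print(Rm.T@[0,0,-1])
E
```

```text
time_s: 16.9
ee_pos: [0.5802, 0.0341, 0.1883]
eef_rot: [-3.092, 0.001, -1.52]
force: [0.2, 0.3, -0.1]
grip_width: 0.0749
[0.58022729 0.03405193 0.18829296] [-3.09188419e+00  1.41265009e-03 -1.51976384e+00] [-0.0122 -0.0221  0.0395]
[0.00141265 0.04968794 0.99876379]
```

```bash
python3 -m handwheel '[[[-0.006,-0.011,0.01,0],[-0.006,-0.011,0.015,0],[0,0,0.01,0],[0,0,0,0]]]'
python3 - <<'E'
from h import *
o=ctrl.get_obs();print(o['ee_pos'],o['eef_rot'],totool([.6036,.0475,.102]));m,im=snap('wrist','w11.png')
hsv=cv2.cvtColor(im,cv2.COLOR_RGB2HSV);r=cv2.inRange(hsv,(0,150,60),(6,255,255))|cv2.inRange(hsv,(172,150,60),(180,255,255))
n,l,st,c=cv2.connectedComponentsWithStats(r)
for i in range(1,n):
    if st[i,4]>60: print(st[i],c[i])
print('knob top',proj(m,[.6036,.0475,.127],True))
E
```

```text
time_s: 17.3
ee_pos: [0.6045, 0.0484, 0.1521]
eef_rot: [-3.093, 0.001, -1.506]
force: [-1.3, -0.6, -0.0]
grip_width: 0.0749
[0.6044761  0.04838347 0.15211081] [-3.09342269e+00  8.46157750e-04 -1.50606077e+00] [0.0009 0.0033 0.05  ]
[308 215  29  42 948] [321.93459916 236.75421941]
knob top [321.85996255 246.03193495]
```

```bash
python3 -m handwheel '[[[0.0005,0.001,0.012,0],[0,0.001,0.016,0],[0,0.001,0.012,0],[0,0.0005,0.006,0],[0,0,0,0]]]'
python3 - <<'E'
from h import *
o=ctrl.get_obs();print(o['ee_pos'],o['eef_rot'],o['force'],totool([.6036,.0475,.102]))
E
```

```text
time_s: 17.85
ee_pos: [0.603, 0.0469, 0.1054]
eef_rot: [-3.09, 0.001, -1.504]
force: [-0.7, 0.3, 0.3]
grip_width: 0.0751
[0.60296482 0.04687062 0.10539955] [-3.09040017e+00  5.06230240e-04 -1.50435205e+00] [-0.69570246  0.31170802  0.25439379] [-0.0006 -0.0005  0.0034]
```

```bash
python3 -m handwheel '[[[-0.0004,-0.0003,0.0025,0],[0,0,0.0003,0],[0,0,0.0003,0],[0,0,0.0003,0]]]' 0.048 30
python3 - <<'E'
from h import *
o=ctrl.get_obs();print(o['ee_pos'],o['eef_rot'],o['force'],o['moment'],o['grip_width'],totool([.6036,.0475,.102]))
E
python3 -m handwheel '[[[0,0,0.0002,0],[0,0,0.0002,0]]]' 0.0 30
```

```text
time_s: 18.25
ee_pos: [0.6041, 0.0473, 0.1033]
eef_rot: [-3.088, 0.0, -1.504]
force: [0.3, -0.8, 0.2]
grip_width: 0.0492
[0.60411534 0.04726985 0.10331347] [-3.08810525e+00  3.84636726e-04 -1.50419663e+00] [ 0.34115026 -0.81291239  0.1668093 ] [ 0.00617034  0.03402904 -0.0095864 ] 0.04917820240534965 [-0.0003  0.0006  0.0013]
time_s: 18.45
ee_pos: [0.6042, 0.0473, 0.1033]
eef_rot: [-3.088, 0.0, -1.504]
force: [-0.6, -0.2, 1.2]
grip_width: 0.0445
```

```bash
python3 -m handwheel '[[[0,0,-0.002,0],[0,-0.0003,-0.005,0],[0,-0.0006,-0.012,0],[0,-0.0008,-0.015,0]]]'
python3 - <<'E'
from h import *
o=ctrl.get_obs();print(o['ee_pos'],o['eef_rot'],o['force'],o['moment'],o['grip_width'],totool([.6041,.0473,.18]))
E
```

```text
time_s: 18.85
ee_pos: [0.6031, 0.0472, 0.1375]
eef_rot: [-3.092, 0.001, -1.504]
force: [-0.7, 0.4, -1.1]
grip_width: 0.0445
[0.60311458 0.04724611 0.13746331] [-3.09159446e+00  5.11882900e-04 -1.50411793e+00] [-0.73587457  0.38083693 -1.06526637] [-0.02927684  0.03126044  0.03597211] 0.04452955598307678 [-0.     -0.0031 -0.0424]
```

```bash
python3 -m handwheel '[[[0,-0.0015,-0.02,0],[0,-0.0018,-0.025,0],[0,-0.0012,-0.025,0],[0,-0.0012,-0.025,0],[0,-0.001,-0.02,0],[0,-0.0005,-0.012,0],[0,0,-0.005,0],[0,0,0,0],[0,0,0,0]]]'
python3 - <<'E'
from h import *
o=ctrl.get_obs();print(o['ee_pos'],o['eef_rot'],o['force'],o['moment'],o['grip_width'],o['joint_vel'])
m,im=snap('wrist','w12.png');s,sim=snap('scene','s12.png');d,dim=snap('side','d12.png')
a=cv2.resize(im[100:400,180:460,::-1],(364,390));u,v=proj(s,[.603,.0477,.15]).astype(int);u2,v2=proj(d,[.603,.0477,.15]).astype(int)
c=np.zeros((600,790,3),np.uint8);c[:390,:364]=a
c[:300,370:]=cv2.resize(sim[v-50:v+50,u-70:u+70,::-1],(420,300),interpolation=cv2.INTER_CUBIC)
c[300:600,370:]=cv2.resize(dim[v2-75:v2+75,u2-105:u2+105,::-1],(420,300),interpolation=cv2.INTER_CUBIC);cv2.imwrite('pics/w12b.png',c)
o=ctrl.get_obs();print(o['ee_pos'],o['eef_rot'],np.abs(o['joint_vel']).max())
E
```

```text
time_s: 19.75
ee_pos: [0.6031, 0.0473, 0.2827]
eef_rot: [-3.086, 0.0, -1.504]
force: [0.1, -0.3, -2.3]
grip_width: 0.044
[0.60305113 0.04730501 0.28270495] [-3.08581056e+00  3.22587039e-04 -1.50401065e+00] [ 0.13437646 -0.31434644 -2.32866824] [ 0.07239287  0.04627412 -0.01828896] 0.04402962280849454 [ 0.00167384  0.00061441  0.00456452  0.00033371 -0.00166497  0.00027682]
[0.60305838 0.04732277 0.28247053] [-3.08628056e+00  3.54676171e-04 -1.50398051e+00] 0.004213924914987329
```

View pics/w12b.png

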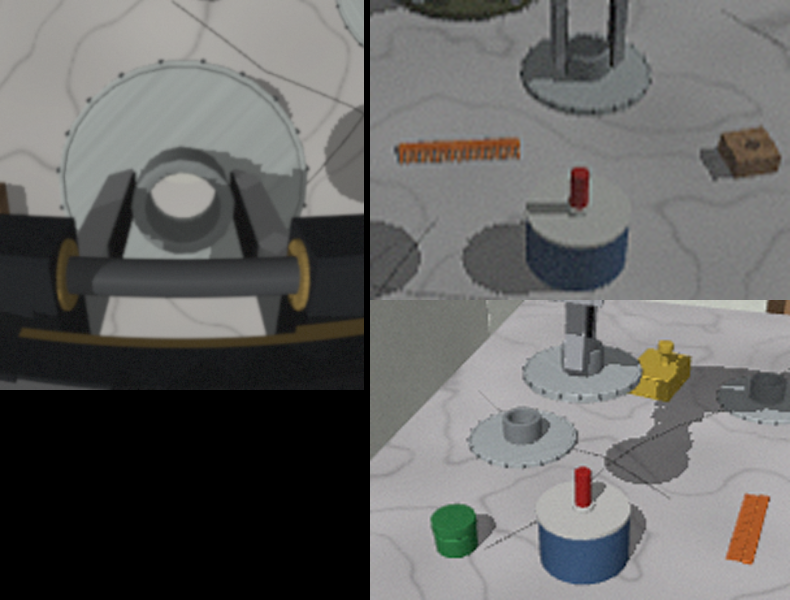

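The outer lid is held level well above the pot. The inner lid sits flush in the mouth with its knob upright, and the bystanders look untouched.

```bash
python3 -c "
from station import ctrl
print(ctrl.hand_in())"
```

```text
the job is handed in; nothing more can be done
None
```

I did every step of the job in the order asked and handed it in at about 20 s of the 58 s allowed.

- **Vial:** It went to full depth in the empty hole. The grasp point ended about 51 mm above the sill, as expected for a seated vial. A later camera view showed its red cap level with the black caps.
- **Lids:** I carried the nested pair by the knob, seated it on the pot and let go. I then lifted the outer lid off alone by its collar; the wrist force of 1–2 N matches its weight.
- **Last check:** The pictures show the inner lid flush in the mouth with its knob upright. The outer lid is level and still, its underside about 18 cm above the rest position and about 12 cm above the knob's top. The grip width was 44 mm on the 45 mm collar. The cream jar, comb and soap dish look untouched in the pictures. The last close-up did not include the mirror, and I saw the other two vials only before the lid covered them.

Two things were not ideal:
- **Seating push:** The last small push on the lids briefly showed about 51 N at the wrist. It went through the fingers and stayed under the 120 N limit, but was less gentle than I intended.
- **Tool tilt:** The tool crept to about 3° of tilt over the job. Since the collar grasp the tilt changed by only about 0.002 rad, so the held lid looks level, judged by eye.

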